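Lever open the coaster box and stack the stray coaster

ROBOT

A 6-joint arm with a two-finger parallel gripper is mounted at the origin on a cart in front of the work surface, level with it; the furniture and walls round the work are solid. World frame = base frame: x ahead of the robot, y to its left, z up, the work surface at z = 0. Lengths are in m, angles in rad, forces in N, time in s.
With the tool pointing down it reaches from about 0.25 to 0.775 m from the base axis. Payload 4 kg.
Tool frame: the origin (TCP) lies at the very end of the fingers, on their centre line; the grasp point (between the pads) lies env.hold_point_z behind it (env.hold_point_z is the distance from the TCP to the grasp point, in m); z points along the fingers, y is the line along which they close (so a half turn about z gives the same grasp; the last joint's range is limited). The gripper opens to 94 mm and grips with 3 to 60 N. Pads are 16 mm wide; open, the fingers measure 119 mm over their backs; the gripper's body (75 mm by 177 mm) begins 78 mm behind the grasp point.
Start: joints at [1.236, 0.087, 1.371, -0, 1.684, -0.103], TCP at [0.126, 0.535, 0.206] pointing down, gripper open.
Joint ranges: [-3.1, 3.1], [-0.76, 2.03], [0.27, 2.55], [-1.08, 4.22], [0.17, 2.65], [-2.57, 2.57]. Speed limits (rad/s): [2.79, 2.79, 3.14, 3.14, 3.14, 3.14].

INTERFACE

Orientations are given as a unit quaternion [w, x, y, z].
In Python, from cell import env gives the robot as it stands. The module is installed in compiled form; this text tells all that it offers.
- The arm moves only by the tool servo_tool, never from a script. Its argument "motion" is a list of rows, each an object of numbers: "wx", "wy", "wz": the turn, a rotation vector about the world's x, y, z as a fraction of full scale; "dx", "dy", "dz": the shift along the world's x, y, z as a fraction of full scale; "grip": the closure, from 0 (fully open) to 1 (shut). In form: [{"wx": .., "wy": .., "wz": .., "dx": .., "dy": .., "dz": .., "grip": ..}, ...]. A call has 1 to 5 rows; each row shifts and turns the commanded pose from where the row before left it; what a row does not reach is not made up. Full scale, the value 1, is 250 mm for a shift and pi rad for a turn. A row lasts 1/8 s, in which the tool goes at most 62.5 mm and 10.7 degrees, less where a joint would pass 70% of its speed; a pose out of reach is approached as far as the arm can. A call with a number of a shift or a turn outside -1 to 1 is refused whole. A call with a gripper value outside its range is refused whole. The fingers move at their own pace and stop on an object; the grip force is fixed at half the most. Time passes only in rows, so rows that do not move let the fingers close. It gives the time, the measured TCP pose, the force, the opening and the grip force at its end, in the units of the state.
- env.sense(): the state, without advancing time (a new reading comes with each control period).
- env.capture(name): name is "side" or "top"; returns the picture (400x640x3 uint8, red, green, blue); there is no depth.
- env.camera_params(name): a dict with "intrinsics" (3x3 intrinsics, pixels), "R" (3x3) and "t" (3): a world point X has camera coordinates R X + t. Camera axes: x right, y down, z forward; pixel columns grow to the right and rows downward; lengths in m; the calibration is good to about 2 mm. A picture is of the moment at which its call begins. camera_params takes no time and is no camera call.
- env.sign_off(): hands the job in; it is judged then, once.
Trained networks look in the newest picture that a camera, given by its name, has taken for a name from the list of things; names that differ only in an ending like _2 or _b are one class to them, and where a whole thing is asked for, a point or a joint stands for the part that bears it (a point fixed in the world has none). Each returns a list of dicts, best first, with "confidence" (0 to 1); they miss things now and then, are a little off and sometimes report something else, mostly with a low value. They report only what shows in the picture. A call takes as long as a camera call. They do not tell look-alikes from the thing itself.
- env.cut_out(label, camera): "region" (400x640 bool, what is visible of it).
- env.landmark_of(label, camera): "position" ([x, y, z] in m, in world coordinates, good to about 4 mm: a listed point, or the origin of a listed thing).
The state is a dict: "clock": time; "q": joint angles; "qd": joint speeds; "joint_torque": joint torques, N m; "tcp_pos": TCP position; "tool_rot": TCP orientation; "ft_force": force on the tool from outside, world axes, zero at the start; "torque": the same for the moment, N m; "width": finger opening in m; "finger_force": force on a finger pad.
Only numpy, scipy, OpenCV 4.12 (cv2) and the standard library are available. Lean on these libraries where they do the work, as an engineer would, in place of code of your own. Each camera call takes 0.05 s, during which the arm holds its last target. There are 200 camera calls.

TASK

Slip the blade of the spreader into the gap under the front edge of the coaster box's lid and lever the lid up with it, keeping the gripper itself off the box until the lid has come up, then swing the lid all the way back so that it stays open. Lay the spreader flat on the cart top, and set the stray coaster, blue side up, gently and squarely on top of the pile in the box, without shifting the pile. Leave the other things on the cart where they are.

Things in the scene. Friction and masses are not known exactly. Their poses are not given: they have to be found in the camera images.
- coaster_box: Light wooden box, fixed to the cart, 130 (x) x 160 (y) mm outside, walls 6 mm, rim 60 mm above the cart, inner floor at 12 mm. Origin: centre of its underside; x points from front to hinged back edge, z up. Under the shut lid a 10 mm high gap (60 to 70 mm above the cart) is open over the middle 80 mm of the front; a blade can go in 50 mm or more.
- lid_lip (a point): Middle of the front edge of the wooden lid, on its underside (70 mm above the cart when shut); moves with the lid. The lid is a flat top 7 mm thick, 166 mm wide, 144 mm from hinge to front edge; its underside lies 7 mm above the hinge axis; it overhangs the front wall by 14 mm as a lip.
- lid_hinge (a point): Middle of the lid's hinge axis on the box: 65 mm behind the box's centre, 63 mm above the cart; the axis runs along the box's y.
- lid (a joint): Lid angle in rad: 0 shut, grows as it opens upward and back, stop at 1.95 (leaning back past upright). Stiff hinge: takes about 2 N at the front edge, stays where it is left.
- spreader: Spreader 190 mm long: cream handle 105 x 20 x 16 mm with steel rivets and a flat steel blade 85 x 26 x 3 mm, rounded at the end. Weighs about 80 g. Origin: underside, mid length; x points to the blade tip (tip at +95, handle from -95 to +10), z up; blade mid-thickness 8 mm above the underside.
- spreader_tip (a point): Tip of the spreader's blade, mid thickness.
- coaster: The stray coaster lying on the cart: blue glazed oblong tile with a white line and a cork underside, 100 (x) x 64 (y) x 12 (z) mm, about 120 g. Origin: centre of its underside.
- pile_top: Top one of three loose coasters of the same kind lying squarely in a pile in the box; origin: centre of its underside, about 36 mm above the cart (its top at 48 mm); x along its 100 mm side, which runs along the box's x within a few degrees.
- pile_bottom: The lowest coaster of that pile, on the box's floor; same shape and axes.
- dip_bowl: Blue bowl 105 mm wide, 47 mm high; bystander. Origin: centre of its underside.
- salt_shaker: Grey salt shaker 44 mm wide, 90 mm high; bystander. Origin: centre of its underside.
- tea_glass: Clear waisted tea glass 63 mm wide, 81 mm high; bystander. Origin: centre of its underside.
- sauce_bowl: Orange bowl 96 mm wide, 43 mm high; bystander. Origin: centre of its underside.
Things that resemble listed ones, but are neither listed nor needed, are in the scene too. Leave any yellow look-alike of the coaster alone.

How it is judged:
On the way, in this order (a step that is already met when the one before it is completed fails the run):
1. the lid is levered up by the spreader: more than 0.15 rad open, with the spreader bearing on it (value of joint lid above 0.15 rad and contact force between spreader and coaster_box above 0.2 N), for 0.04 s.
2. the lid is swung all the way back (more than 1.7 rad) (value of joint lid above 1.7 rad), for 0.2 s.
At the end, for the whole second after the job is handed in: The lid stands open beyond 1.7 rad; the stray coaster rests right side up on the pile's top coaster, within 8 mm each way and 0.12 rad; the pile is still square (8 mm) and its lowest coaster within 12 mm of its start; the spreader lies flat on the cart top, clear of the box; all at rest (value of joint lid above 1.7 rad and x of coaster in the frame of pile_top between -0.008 and 0.008 m and y of coaster in the frame of pile_top between -0.008 and 0.008 m and z of coaster in the frame of pile_top between 0.009 and 0.015 m and angle between the x axis of coaster and the x axis of pile_top, either way round below 0.12 rad and angle between coaster's own z axis and vertical below 0.1 rad and linear speed of each of coaster, spreader below 0.02 m/s and horizontal distance between pile_top and pile_bottom below 0.008 m and distance of pile_bottom from where it was at the start of the episode below 0.012 m and height (world z) of spreader between -0.01 and 0.025 m and angle between spreader's own x axis and vertical between 1.47 and 1.67 rad and contact force between spreader and coaster_box below 0.1 N); the robot touches nothing.
It fails at once if the gripper touches the box or lid (over 1 N) before the lid has been levered up 0.15 rad (value of joint lid below 0.15 rad and contact force between any of the fingers, the arm and coaster_box above 1 N).
It fails at once if the coaster is dropped: faster than 0.5 m/s close above the pile (horizontal distance between coaster and pile_top below 0.05 m and height (world z) of coaster below 0.09 m and linear speed of coaster above 0.5 m/s).
It fails at once if a bystander is shifted by more than 30 mm (distance of any of dip_bowl, salt_shaker, tea_glass, sauce_bowl from where it was at the start of the episode above 0.03 m).
It also fails if it takes over 72 s, if anything falls off the work surface, if the arm or the gripper's body presses on something with over 40 N, if the wrist force passes 120 N, or if a joint passes its speed limit or range.

## Working session

There is one attempt and no reset: what is moved stays moved. The work goes in short steps, Python scripts to look and compute and a tool call to move; the robot and the scene stay as the last step left them, time stands still between calls to the robot, and variables do not carry over. Pictures are saved under pics/ and viewed, at most 10 in all, crops included, and the job is handed in when it is done.

Besides the shell and the picture viewer there is one more tool, called after "Request:" in YAML: its name, and indented under it one key for each argument. servo_tool: Moves the arm, as the interface text tells. Its arguments: {"type":"object","properties":{"motion":{"type":"array","items":{"type":"object","properties":{"wx":{"type":"number","minimum":-1,"maximum":1},"wy":{"type":"number","minimum":-1,"maximum":1},"wz":{"type":"number","minimum":-1,"maximum":1},"dx":{"type":"number","minimum":-1,"maximum":1},"dy":{"type":"number","minimum":-1,"maximum":1},"dz":{"type":"number","minimum":-1,"maximum":1},"grip":{"type":"number"}}}}},"required":["motion"]}

```bash
mkdir -p pics
cat > h.py <<'E'
from cell import env
import numpy as np, cv2
def save(c,n,crop=None,s=1):
    im=env.capture(c)[:,:,::-1]
    if crop: im=im[crop[1]:crop[3],crop[0]:crop[2]]
    cv2.imwrite(f'pics/{n}.png',cv2.resize(im,None,fx=s,fy=s))
def ray(c,uv):
    p=env.camera_params(c);R=np.array(p['R']);t=np.array(p['t'])
    d=R.T@np.linalg.solve(np.array(p['intrinsics']),[uv[0],uv[1],1.]);return -R.T@t,d
def atz(c,uv,z):
    o,d=ray(c,uv);return o+d*(z-o[2])/d[2]
def proj(c,X):
    p=env.camera_params(c);x=np.array(p['intrinsics'])@(np.array(p['R'])@X+p['t']);return x[:2]/x[2]
E
python3 - <<'E'
from h import *
a=env.capture('top');b=env.capture('side')
cv2.imwrite('pics/top.png',a[:,:,::-1]);cv2.imwrite('pics/side.png',b[:,:,::-1])
print(env.hold_point_z)
for c in('top','side'):
    print(c,env.camera_params(c)['intrinsics'],ray(c,(320,200)))
    for n in ['coaster_box','lid_lip','lid_hinge','spreader','spreader_tip','coaster','dip_bowl','salt_shaker','tea_glass','sauce_bowl']:
        print(n,[(np.round(r['position'],3).tolist(),round(r['confidence'],2)) for r in env.landmark_of(n,c)][:3])
print(env.sense())
E
```

```text
0.0188
top [[512.02925496   0.         320.92360466]
 [  0.         512.02925496 193.52966698]
 [  0.           0.           1.        ]] (array([0.57109198, 0.01887788, 1.54953094]), array([ 0.0318939, -0.0054705, -0.9995578]))
coaster_box [([0.594, -0.042, -0.0], 0.69)]
lid_lip [([0.517, -0.039, 0.067], 0.96)]
lid_hinge [([0.654, -0.043, 0.064], 0.65)]
spreader [([0.516, -0.29, -0.006], 0.74)]
spreader_tip [([0.605, -0.317, 0.002], 0.98)]
coaster [([0.502, 0.358, 0.001], 0.74), ([0.508, 0.22, -0.002], 0.62)]
dip_bowl [([0.741, 0.306, 0.005], 0.64)]
salt_shaker [([0.8, 0.163, -0.001], 0.44)]
tea_glass [([0.688, -0.346, 0.0], 0.64)]
sauce_bowl [([0.799, -0.075, -0.002], 0.97), ([0.61, -0.317, 0.004], 0.28)]
side [[380.24832517   0.         316.94563966]
 [  0.         380.24832517 203.85646028]
 [  0.           0.           1.        ]] (array([ 0.15131384, -0.6964836 ,  0.54039097]), array([ 0.48352079,  0.73007332, -0.48308174]))
coaster_box [([0.591, -0.044, -0.001], 0.72), ([0.517, -0.292, 0.003], 0.4)]
lid_lip [([0.514, -0.038, 0.075], 0.97)]
lid_hinge [([0.656, -0.046, 0.06], 0
[... 312 characters left out ...]
0.075, 0.001], 0.57)]
{'clock': 1.1, 'q': array([ 1.23588753e+00,  8.71668937e-02,  1.37069591e+00, -2.71243068e-05,
        1.68359314e+00, -1.03124957e-01]), 'qd': array([-0.00021129,  0.0007524 ,  0.00070495,  0.00149908, -0.00075709,
        0.00065428]), 'joint_torque': array([ 1.92019077e-03, -3.40050066e+01, -3.02603102e+01,  7.19026406e-02,
        2.37747288e-02,  9.26067969e-06]), 'tcp_pos': array([0.12637633, 0.53530434, 0.20552607]), 'tool_rot': array([2.80051042e-05, 1.15634186e-01, 9.93291866e-01, 6.37926789e-05]), 'ft_force': array([ 0.05107222, -0.34222025, -0.75596579]), 'torque': array([0.0042265 , 0.01404339, 0.02444639]), 'finger_force': 0.0, 'width': 0.09447005869812694}
```

View pics/top.png

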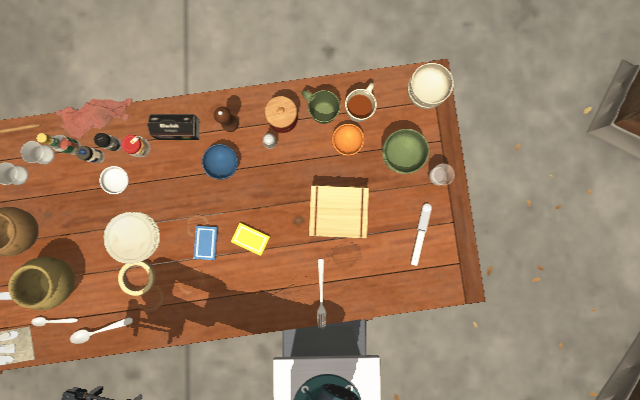

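View pics/side.png

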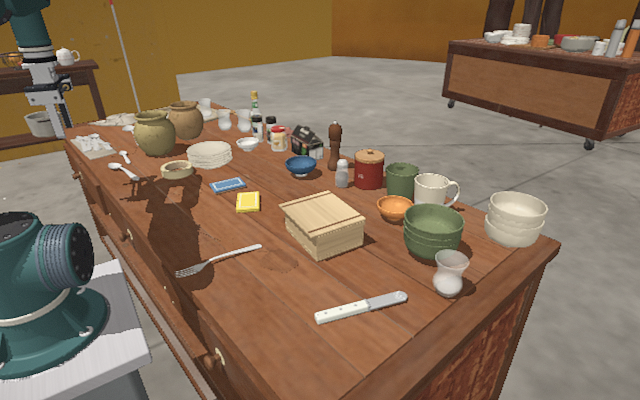

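Run:
```python
from h import *
for c in('top','side'): env.capture(c)
def rect(n,c,z,k=0):
    for r in env.cut_out(n,c)[:3]:
        m=r['region'].astype(np.uint8)
        v,u=np.nonzero(m)
        P=np.array([atz(c,(a,b),z)[:2] for a,b in zip(u,v)])
        (x,y),(w,h),a=cv2.minAreaRect((P*1000).astype(np.float32))
        bx=cv2.boxPoints(((x,y),(w,h),a))
        print(n,c,round(r['confidence'],2),'centroid px',u.mean().round(),v.mean().round(),len(u),'rect',np.round([x,y,w,h,a],1),'meancolor',env.capture(c)[m>0].mean(0).round())
rect('coaster','top',.012)
rect('spreader','top',.010)
rect('coaster_box','top',.077)
```

```text
coaster top 0.9 centroid px 249.0 239.0 666 rect [508.1 223.8  97.   63.1  65.5] meancolor [255. 252. 125.]
coaster top 0.8 centroid px 204.0 242.0 730 rect [499.  357.5  66.3  99.1  87.2] meancolor [145. 179. 207.]
spreader top 0.62 centroid px 420.0 235.0 498 rect [ 511.  -287.2   27.   185.7   74.5] meancolor [229. 223. 212.]Traceback (most recent call last):
  File "<stdin>", line 13, in <module>
  File "<stdin>", line 7, in rect
  File "h.py", line 11, in atz
    o,d=ray(c,uv);return o+d*(z-o[2])/d[2]
        ~~~^^^^^^
  File "h.py", line 8, in ray
    p=env.camera_params(c);R=np.array(p['R']);t=np.array(p['t'])
ValueError: time passes only in moves, steps and waits
```

The top view shows the box at about px (338,210), with its front edge at row 237. The spreader is at (420,235) with the blade pointing away from the robot, the blue stray coaster at (205,242), and the yellow look-alike at (250,239). The side view agrees. The blade already points towards +x, so I'll grip the handle's front end from above.

Request:
servo_tool:
  motion:
    - {"dx":0.1,"dy":-0.219}
    - {"dx":0.1,"dy":-0.219}
    - {"dx":0.1,"dy":-0.219}
    - {"dx":0.1,"dy":-0.219}
    - {"dx":0.1,"dy":-0.219}

```text
validation failed for argument at $.mo...
```

Request:
servo_tool:
  motion:
    - {"dx":0.1,"dy":-0.219}
    - {"dx":0.1,"dy":-0.219}
    - {"dx":0.1,"dy":-0.219}
    - {"dx":0.1,"dy":-0.219}
    - {"dx":0.1,"dy":-0.219}

```text
validation failed for argument at $.mo...
```

Request:
servo_tool:
  motion:
    - {"dx":0.1,"dy":-0.219}
    - {"dx":0.1,"dy":-0.219}
    - {"dx":0.1,"dy":-0.219}
    - {"dx":0.1,"dy":-0.219,"wz":-0.012}
    - {"dx":0.1,"dy":-0.2}

```text
validation failed for argument at $.mo...
```

```bash
cat > h.py <<'E'
from cell import env
import numpy as np, cv2
from scipy.spatial.transform import Rotation as Ro
CP={c:env.camera_params(c) for c in('top','side')}
def save(c,n,crop=None,s=1):
    im=env.capture(c)[:,:,::-1]
    if crop: im=im[crop[1]:crop[3],crop[0]:crop[2]]
    cv2.imwrite(f'pics/{n}.png',cv2.resize(im,None,fx=s,fy=s))
def ray(c,uv):
    p=CP[c];R=np.array(p['R']);t=np.array(p['t'])
    d=R.T@np.linalg.solve(np.array(p['intrinsics']),[uv[0],uv[1],1.]);return -R.T@t,d
def atz(c,uv,z):
    o,d=ray(c,uv);return o+d*(z-o[2])/d[2]
def proj(c,X):
    p=CP[c];x=np.array(p['intrinsics'])@(np.array(p['R'])@X+p['t']);return x[:2]/x[2]
def lm(n,c):
    return [(np.round(r['position'],4).tolist(),round(r['confidence'],2)) for r in env.landmark_of(n,c)][:2]
def rects(n,c,z):
    for r in env.cut_out(n,c)[:3]:
        v,u=np.nonzero(r['region'])
        P=np.array([atz(c,(a,b),z)[:2] for a,b in zip(u,v)])
        print(n,c,round(r['confidence'],2),len(u),np.round(cv2.minAreaRect((P*1000).astype(np.float32))[0:3],1) if 0 else cv2.minAreaRect((P*1000).astype(np.float32)))
def st():
    s=env.sense();R=Ro.from_quat(np.roll(s['tool_rot'],-1)).as_matrix()
    print('t',round(s['clock'],2),'tcp',s['tcp_pos'].round(4),'z',R[:,2].round(3),'yaw_y',np.degrees(np.arctan2(R[1,1],R[0,1])).round(2)-90,'F',s['ft_force'].round(2),'w',round(s['width'],4),'ff',s['finger_force'])
E
python3 - <<'E'
from h import *
st()
im=env.capture('top');env.capture('side')
rects('lid','top',.077)
for c in('top','side'):
    print(c,[(n,lm(n,c)) for n in('lid_lip','lid_hinge','spreader_tip','spreader')])
E
```

```text
t 1.5 tcp [0.1264 0.5353 0.2055] z [ 0.  0. -1.] yaw_y -13.280000000000001 F [ 0.33  0.32 -0.46] w 0.0942 ff 0.0
lid top 0.62 2938 ((584.54443359375, -40.45220947265625), (166.7069091796875, 152.25442504882812), 88.81007385253906)
top [('lid_lip', [([0.5126, -0.0398, 0.0668], 0.94)]), ('lid_hinge', [([0.6553, -0.0463, 0.0653], 0.84)]), ('spreader_tip', [([0.6046, -0.3163, 0.0017], 0.84)]), ('spreader', [([0.5158, -0.2887, -0.0041], 0.93)])]
side [('lid_lip', [([0.5147, -0.0408, 0.0726], 0.68)]), ('lid_hinge', [([0.6537, -0.0448, 0.0624], 0.69), ([0.6123, -0.3102, 0.0089], 0.28)]), ('spreader_tip', [([0.6112, -0.3106, 0.0071], 0.84)]), ('spreader', [([0.5155, -0.29, 0.006], 0.95)])]
```

The rows seem to need all seven keys.

Request:
servo_tool:
  motion:
    - {"wx":0,"wy":0,"wz":0,"dx":0.1,"dy":-0.219,"dz":0,"grip":0}
    - {"wx":0,"wy":0,"wz":0,"dx":0.1,"dy":-0.219,"dz":0,"grip":0}
    - {"wx":0,"wy":0,"wz":0,"dx":0.1,"dy":-0.219,"dz":0,"grip":0}
    - {"wx":0,"wy":0,"wz":0,"dx":0.1,"dy":-0.219,"dz":0,"grip":0}
    - {"wx":0,"wy":0,"wz":0,"dx":0.1,"dy":-0.219,"dz":0,"grip":0}

```text
clock: 2.68
tcp_pos: [0.2517, 0.2599, 0.2057]
tool_rot: [0.001, 0.115, 0.993, 0.0]
ft_force: [0.9, 0.2, 0.7]
width: 0.094
finger_force: 0.0
```

Request:
servo_tool:
  motion:
    - {"wx":0,"wy":0,"wz":0,"dx":0.1,"dy":-0.219,"dz":0,"grip":0}
    - {"wx":0,"wy":0,"wz":0,"dx":0.1,"dy":-0.219,"dz":0,"grip":0}
    - {"wx":0,"wy":0,"wz":0,"dx":0.1,"dy":-0.219,"dz":0,"grip":0}
    - {"wx":0,"wy":0,"wz":0,"dx":0.1,"dy":-0.219,"dz":0,"grip":0}
    - {"wx":0,"wy":0,"wz":0,"dx":0.1,"dy":-0.219,"dz":0,"grip":0}

```text
clock: 3.3
tcp_pos: [0.3769, -0.0142, 0.206]
tool_rot: [0.001, 0.116, 0.993, 0.0]
ft_force: [1.0, 0.3, 0.6]
width: 0.0941
finger_force: 0.0
```

Request:
servo_tool:
  motion:
    - {"wx":0,"wy":0,"wz":0,"dx":0.1,"dy":-0.219,"dz":0,"grip":0}
    - {"wx":0,"wy":0,"wz":0,"dx":0.1,"dy":-0.219,"dz":0,"grip":0}
    - {"wx":0,"wy":0,"wz":0,"dx":0.1,"dy":-0.219,"dz":0,"grip":0}
    - {"wx":0,"wy":0,"wz":0,"dx":0.1,"dy":-0.219,"dz":0,"grip":0}
    - {"wx":0,"wy":0,"wz":0,"dx":0.1,"dy":-0.219,"dz":0,"grip":0}

```text
clock: 3.92
tcp_pos: [0.502, -0.2879, 0.2056]
tool_rot: [0.0, 0.116, 0.993, 0.0]
ft_force: [0.4, 1.1, -0.1]
width: 0.0937
finger_force: 0.0
```

```bash
python3 -c "
from h import *
st()"
```

```text
t 3.92 tcp [ 0.502  -0.2879  0.2056] z [ 0.001  0.    -1.   ] yaw_y -13.299999999999997 F [ 0.38  1.1  -0.07] w 0.0937 ff 0.0
```

Request:
servo_tool:
  motion:
    - {"wx":0,"wy":0,"wz":-0.012,"dx":0.018,"dy":0.003,"dz":-0.2,"grip":0}
    - {"wx":0,"wy":0,"wz":0,"dx":0,"dy":0,"dz":-0.2,"grip":0}
    - {"wx":0,"wy":0,"wz":0,"dx":0,"dy":0,"dz":-0.2,"grip":0.2}
    - {"wx":0,"wy":0,"wz":0,"dx":0,"dy":0,"dz":-0.15,"grip":0.3}
    - {"wx":0,"wy":0,"wz":0,"dx":0,"dy":0,"dz":-0.06,"grip":0.3}

```text
clock: 4.55
tcp_pos: [0.5042, -0.2841, 0.0001]
tool_rot: [-0.002, 0.134, 0.991, 0.001]
ft_force: [-1.1, 1.2, 35.5]
width: 0.0679
finger_force: 22.1
```

Request:
servo_tool:
  motion:
    - {"wx":0,"wy":0,"wz":0,"dx":0,"dy":0,"dz":0,"grip":0.6}
    - {"wx":0,"wy":0,"wz":0,"dx":0,"dy":0,"dz":0,"grip":1}
    - {"wx":0,"wy":0,"wz":0,"dx":0,"dy":0,"dz":0,"grip":1}
    - {"wx":0,"wy":0,"wz":0,"dx":0,"dy":0,"dz":0,"grip":1}
    - {"wx":0,"wy":0,"wz":0,"dx":0,"dy":0,"dz":0,"grip":1}

```text
clock: 5.18
tcp_pos: [0.506, -0.2855, 0.0034]
tool_rot: [0.0, 0.134, 0.991, -0.0]
ft_force: [-0.9, 0.2, 1.8]
width: 0.0198
finger_force: 30.0
```

Request:
servo_tool:
  motion:
    - {"wx":0,"wy":0,"wz":0,"dx":0,"dy":0,"dz":0.1,"grip":1}
    - {"wx":0,"wy":0,"wz":0,"dx":0,"dy":0,"dz":0.15,"grip":1}
    - {"wx":0,"wy":0,"wz":0,"dx":-0.06,"dy":0.05,"dz":0.13,"grip":1}
    - {"wx":0,"wy":0,"wz":0,"dx":-0.1,"dy":0.15,"dz":0,"grip":1}
    - {"wx":0,"wy":0,"wz":0.02,"dx":-0.1,"dy":0.17,"dz":0,"grip":1}

```text
clock: 5.8
tcp_pos: [0.4403, -0.1921, 0.0984]
tool_rot: [0.0, 0.103, 0.995, 0.0]
ft_force: [0.1, 0.1, -0.9]
width: 0.0196
finger_force: 29.9
```

Request:
servo_tool:
  motion:
    - {"wx":0,"wy":0,"wz":0.03,"dx":-0.1,"dy":0.2,"dz":0,"grip":1}
    - {"wx":0,"wy":0,"wz":0.0256,"dx":-0.1,"dy":0.2,"dz":0,"grip":1}
    - {"wx":0,"wy":0,"wz":0,"dx":-0.092,"dy":0.2,"dz":0,"grip":1}
    - {"wx":0,"wy":0,"wz":0,"dx":0,"dy":0.028,"dz":0,"grip":1}
    - {"wx":0,"wy":0,"wz":0,"dx":0,"dy":0,"dz":0,"grip":1}

```text
clock: 6.42
tcp_pos: [0.3682, -0.0357, 0.0982]
tool_rot: [0.0, 0.015, 1.0, -0.0]
ft_force: [0.3, -0.4, -0.4]
width: 0.02
finger_force: 29.9
```

Run:
```python
from h import *
st()
save('top','t2',(220,140,440,340),3);save('side','s2',(200,130,420,300),3.5)
for c in('top','side'):
    print(c,[(n,lm(n,c)) for n in('lid_lip','lid_hinge','spreader_tip','spreader')])
```

```text
t 6.42 tcp [ 0.3682 -0.0357  0.0982] z [ 0.001 -0.001 -1.   ] yaw_y -1.7600000000000051 F [ 0.31 -0.37 -0.38] w 0.02 ff 29.885199666023254
top [('lid_lip', [([0.5132, -0.0391, 0.0684], 0.76)]), ('lid_hinge', [([0.6552, -0.044, 0.0625], 0.87)]), ('spreader_tip', []), ('spreader', [([0.3783, -0.0354, 0.0935], 0.56)])]
side [('lid_lip', [([0.5134, -0.0399, 0.0724], 0.91)]), ('lid_hinge', [([0.6568, -0.0467, 0.0628], 0.65)]), ('spreader_tip', [([0.4757, -0.0348, 0.1036], 0.93)]), ('spreader', [([0.3822, -0.0386, 0.1011], 0.87)])]
```

View pics/s2.png

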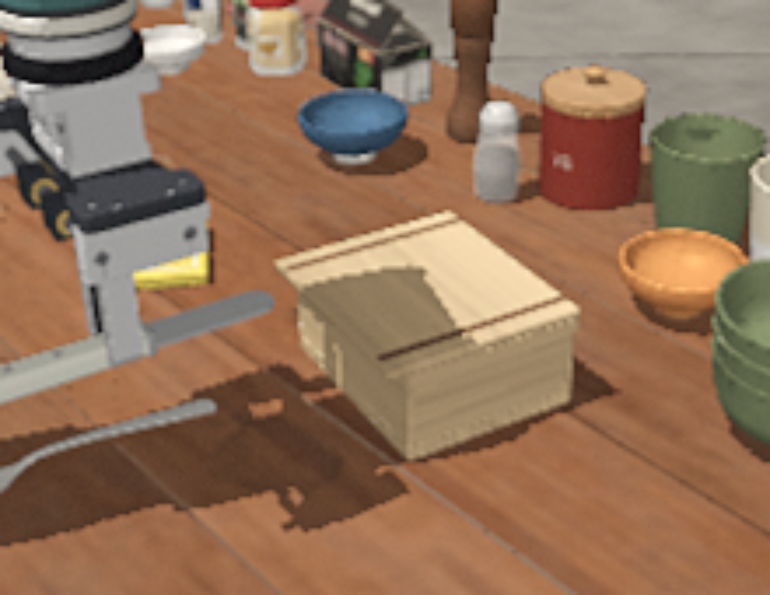

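The side crop shows the spreader held level, with its tip at about px (277,216) just in front of the box and clear of the lid. The notch under the lip is at about px (290,223). Next I'll lower the blade to z = 65 mm and go in.

Request:
servo_tool:
  motion:
    - {"wx":0,"wy":0,"wz":0,"dx":0,"dy":-0.004,"dz":-0.1,"grip":1}
    - {"wx":0,"wy":0,"wz":0,"dx":0,"dy":-0.003,"dz":-0.051,"grip":1}
    - {"wx":0,"wy":0,"wz":0,"dx":0,"dy":0,"dz":0,"grip":1}
    - {"wx":0,"wy":0,"wz":0,"dx":0.08,"dy":-0.002,"dz":0,"grip":1}
    - {"wx":0,"wy":0,"wz":0,"dx":0.04,"dy":-0.001,"dz":0,"grip":1}

```text
clock: 7.55
tcp_pos: [0.3991, -0.0384, 0.0612]
tool_rot: [0.001, 0.016, 1.0, -0.0]
ft_force: [0.4, -0.0, -1.4]
width: 0.0193
finger_force: 29.9
```

Run:
```python
from h import *
st()
for c in('top','side'):
    env.capture(c)
    print(c,[(n,lm(n,c)) for n in('lid_lip','spreader_tip')])
```

```text
t 7.55 tcp [ 0.3991 -0.0384  0.0612] z [ 0.002 -0.    -1.   ] yaw_y -1.8299999999999983 F [ 0.37 -0.04 -1.42] w 0.0193 ff 29.884990453720093
top [('lid_lip', [([0.5151, -0.0401, 0.0682], 0.56), ([0.5925, -0.0423, -0.0009], 0.23)]), ('spreader_tip', [([0.4998, -0.0422, 0.0597], 0.57)])]
side [('lid_lip', [([0.5142, -0.0403, 0.0699], 0.87)]), ('spreader_tip', [([0.5059, -0.038, 0.066], 0.66), ([0.6555, -0.0458, 0.0619], 0.24)])]
```

Request:
servo_tool:
  motion:
    - {"wx":0,"wy":0,"wz":0,"dx":0.05,"dy":-0.0015,"dz":0,"grip":1}
    - {"wx":0,"wy":0,"wz":0,"dx":0.05,"dy":-0.0015,"dz":0,"grip":1}
    - {"wx":0,"wy":0,"wz":0,"dx":0.05,"dy":-0.0015,"dz":0,"grip":1}
    - {"wx":0,"wy":0,"wz":0,"dx":0.05,"dy":-0.0015,"dz":0,"grip":1}
    - {"wx":0,"wy":0,"wz":0,"dx":0,"dy":0,"dz":0,"grip":1}

```text
clock: 8.48
tcp_pos: [0.4487, -0.0397, 0.0601]
tool_rot: [-0.0, 0.016, 1.0, 0.0]
ft_force: [-0.2, -1.2, -1.3]
width: 0.0198
finger_force: 29.9
```

Request:
servo_tool:
  motion:
    - {"wx":0,"wy":0,"wz":0,"dx":0,"dy":0,"dz":0.02,"grip":1}
    - {"wx":0,"wy":0,"wz":0,"dx":0,"dy":0,"dz":0.02,"grip":1}
    - {"wx":0,"wy":0,"wz":0,"dx":0.002,"dy":0,"dz":0.03,"grip":1}
    - {"wx":0,"wy":0,"wz":0,"dx":0.004,"dy":0,"dz":0.03,"grip":1}
    - {"wx":0,"wy":0,"wz":0,"dx":0.006,"dy":0,"dz":0.03,"grip":1}

```text
clock: 9.1
tcp_pos: [0.4507, -0.0395, 0.0933]
tool_rot: [-0.0, 0.016, 1.0, 0.0]
ft_force: [0.6, 0.0, -3.8]
width: 0.0194
finger_force: 30.0
```

Run:
```python
from h import *
st()
save('side','s3',(200,130,420,300),3.5)
print([(n,lm(n,'side')) for n in('lid_lip','spreader_tip','spreader')])
```

```text
t 9.1 tcp [ 0.4507 -0.0395  0.0933] z [-0.  0. -1.] yaw_y -1.8299999999999983 F [ 0.65  0.04 -3.82] w 0.0194 ff 29.99809294939041
[('lid_lip', [([0.5204, -0.0399, 0.1091], 0.85)]), ('spreader_tip', [([0.5597, -0.0383, 0.0943], 0.6)]), ('spreader', [([0.463, -0.044, 0.0945], 0.86), ([0.5017, 0.3563, -0.0018], 0.61)])]
```

View pics/s3.png

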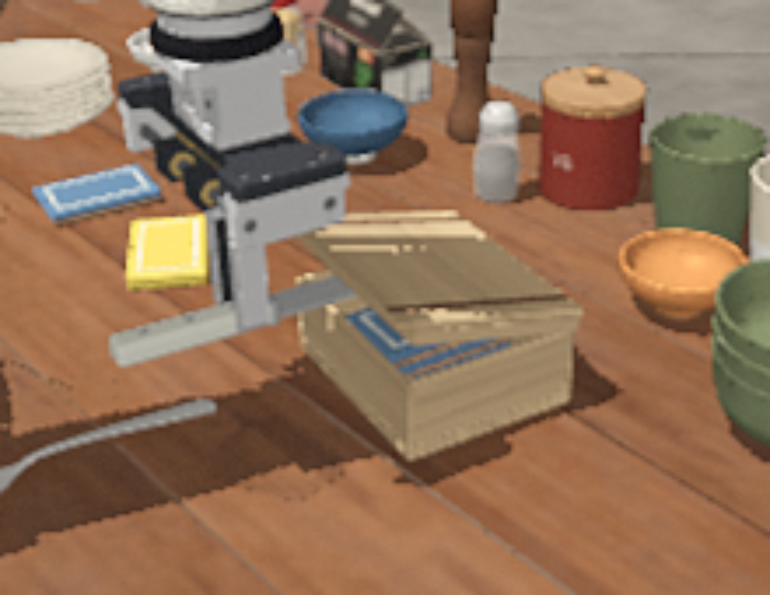

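The side crop shows the lid up about 0.28 rad on the blade, with the spreader still level and the blue pile visible inside. I'll carry on along an arc about the hinge.

Request:
servo_tool:
  motion:
    - {"wx":0,"wy":0,"wz":0,"dx":0.018,"dy":0,"dz":0.042,"grip":1}
    - {"wx":0,"wy":0,"wz":0,"dx":0.023,"dy":-0.001,"dz":0.04,"grip":1}
    - {"wx":0,"wy":0,"wz":0,"dx":0.027,"dy":-0.001,"dz":0.037,"grip":1}
    - {"wx":0,"wy":0,"wz":0,"dx":0.031,"dy":-0.001,"dz":0.034,"grip":1}
    - {"wx":0,"wy":0,"wz":0,"dx":0.034,"dy":-0.001,"dz":0.03,"grip":1}

```text
clock: 9.93
tcp_pos: [0.4849, -0.0408, 0.1394]
tool_rot: [0.0, 0.016, 1.0, -0.0]
ft_force: [-2.4, -0.1, -1.7]
width: 0.0196
finger_force: 30.0
```

Request:
servo_tool:
  motion:
    - {"wx":0,"wy":0,"wz":0,"dx":0.038,"dy":-0.001,"dz":0.027,"grip":1}
    - {"wx":0,"wy":0,"wz":0,"dx":0.04,"dy":-0.001,"dz":0.022,"grip":1}
    - {"wx":0,"wy":0,"wz":0,"dx":0.042,"dy":-0.001,"dz":0.018,"grip":1}
    - {"wx":0,"wy":0,"wz":0,"dx":0.044,"dy":-0.001,"dz":0.013,"grip":1}
    - {"wx":0,"wy":0,"wz":0,"dx":0.045,"dy":-0.001,"dz":0.008,"grip":1}

```text
clock: 10.55
tcp_pos: [0.5373, -0.042, 0.1608]
tool_rot: [0.0, 0.016, 1.0, -0.0]
ft_force: [-1.9, -0.7, -0.5]
width: 0.0197
finger_force: 30.0
```

Run:
```python
from h import *
st()
save('side','s4',(200,130,420,300),3.5)
print([(n,lm(n,'side')) for n in('lid_lip','spreader_tip','spreader')])
```

```text
t 10.55 tcp [ 0.5373 -0.042   0.1608] z [ 0.001 -0.    -1.   ] yaw_y -1.8299999999999983 F [-1.85 -0.69 -0.48] w 0.0197 ff 30.001598596572876
[('lid_lip', [([0.6337, -0.0475, 0.2058], 0.93), ([0.5481, -0.0435, 0.1606], 0.19)]), ('spreader_tip', [([0.6433, -0.0428, 0.1628], 0.8)]), ('spreader', [([0.5488, -0.0432, 0.1626], 0.56)])]
```

View pics/s4.png

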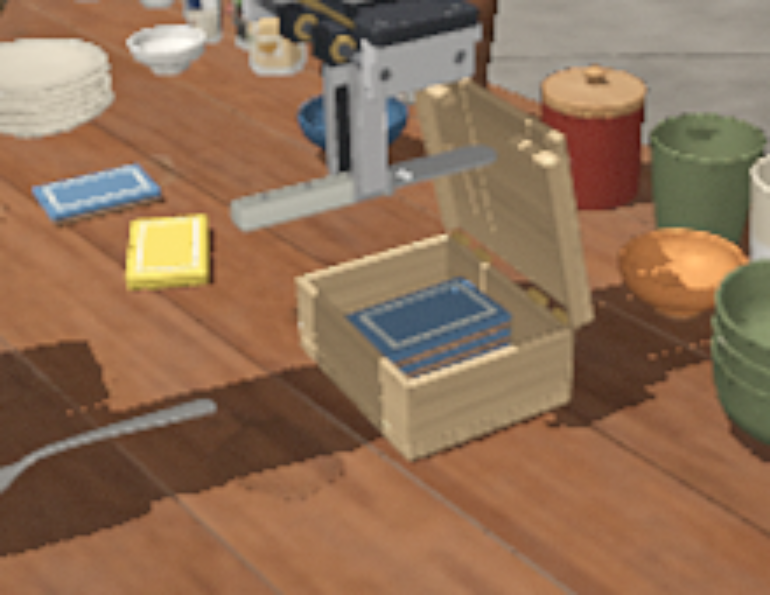

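The lid is nearly upright at about 1.35 rad, the blade tip is against it, and the pile is undisturbed. I'll finish the swing.

Request:
servo_tool:
  motion:
    - {"wx":0,"wy":0,"wz":0,"dx":0.046,"dy":-0.001,"dz":0.003,"grip":1}
    - {"wx":0,"wy":0,"wz":0,"dx":0.046,"dy":-0.001,"dz":-0.002,"grip":1}
    - {"wx":0,"wy":0,"wz":0,"dx":0.046,"dy":-0.001,"dz":-0.007,"grip":1}
    - {"wx":0,"wy":0,"wz":0,"dx":0.045,"dy":-0.001,"dz":-0.012,"grip":1}
    - {"wx":0,"wy":0,"wz":0,"dx":0.022,"dy":-0.001,"dz":-0.008,"grip":1}

```text
clock: 11.38
tcp_pos: [0.5884, -0.043, 0.1534]
tool_rot: [-0.0, 0.016, 1.0, 0.0]
ft_force: [-0.9, -0.4, -0.7]
width: 0.0199
finger_force: 30.0
```

Request:
servo_tool:
  motion:
    - {"wx":0,"wy":0,"wz":0,"dx":0,"dy":0,"dz":0,"grip":1}
    - {"wx":0,"wy":0,"wz":0,"dx":0,"dy":0,"dz":0,"grip":1}

```text
clock: 11.62
tcp_pos: [0.5876, -0.0431, 0.154]
tool_rot: [0.0, 0.016, 1.0, 0.0]
ft_force: [-0.4, -0.1, -1.0]
width: 0.0198
finger_force: 30.0
```

Run:
```python
from h import *
st()
env.capture('side');env.capture('top')
for c in('side','top'):print([(n,lm(n,c)) for n in('lid_lip','lid_hinge','spreader_tip','spreader')])
```

```text
t 11.62 tcp [ 0.5876 -0.0431  0.154 ] z [ 0.  0. -1.] yaw_y -1.8199999999999932 F [-0.4  -0.05 -1.02] w 0.0198 ff 29.994947612285614
[('lid_lip', [([0.7083, -0.0498, 0.1976], 0.96), ([0.5925, -0.0392, 0.0344], 0.45)]), ('lid_hinge', [([0.6572, -0.0501, 0.0613], 0.65)]), ('spreader_tip', [([0.6945, -0.0444, 0.1552], 0.56)]), ('spreader', [([0.599, -0.0464, 0.1562], 0.7)])]
[('lid_lip', [([0.706, -0.0502, 0.1959], 0.6)]), ('lid_hinge', [([0.6557, -0.0453, 0.0686], 0.88), ([0.7963, 0.16, 0.0001], 0.74)]), ('spreader_tip', [([0.6924, -0.0487, 0.1496], 0.71)]), ('spreader', [([0.8006, 0.1597, -0.0031], 0.59)])]
```

The lid lip is now at (0.707, ., 0.197), which puts the lid at about 1.89 rad. I'll retreat and lay the spreader down beside the box.

Request:
servo_tool:
  motion:
    - {"wx":0,"wy":0,"wz":0,"dx":-0.1,"dy":0,"dz":0,"grip":1}
    - {"wx":0,"wy":0,"wz":0,"dx":-0.15,"dy":0,"dz":0,"grip":1}
    - {"wx":0,"wy":0,"wz":0,"dx":-0.1,"dy":-0.15,"dz":0,"grip":1}
    - {"wx":0,"wy":0,"wz":0,"dx":-0.1,"dy":-0.18,"dz":0,"grip":1}
    - {"wx":0,"wy":0,"wz":0,"dx":-0.02,"dy":-0.2,"dz":0,"grip":1}

```text
clock: 12.75
tcp_pos: [0.469, -0.1764, 0.1546]
tool_rot: [0.001, 0.016, 1.0, -0.0]
ft_force: [0.4, 0.4, -1.8]
width: 0.0194
finger_force: 30.0
```

Request:
servo_tool:
  motion:
    - {"wx":0,"wy":0,"wz":0,"dx":0,"dy":-0.2,"dz":-0.05,"grip":1}
    - {"wx":0,"wy":0,"wz":0,"dx":0,"dy":-0.1,"dz":-0.15,"grip":1}
    - {"wx":0,"wy":0,"wz":0,"dx":0,"dy":0,"dz":-0.2,"grip":1}
    - {"wx":0,"wy":0,"wz":0,"dx":0,"dy":0,"dz":-0.1,"grip":1}
    - {"wx":0,"wy":0,"wz":0,"dx":0,"dy":0,"dz":-0.05,"grip":1}

```text
clock: 13.38
tcp_pos: [0.4691, -0.2502, 0.0147]
tool_rot: [-0.001, 0.016, 1.0, 0.001]
ft_force: [-0.3, 1.2, -1.4]
width: 0.0195
finger_force: 30.0
```

Request:
servo_tool:
  motion:
    - {"wx":0,"wy":0,"wz":0,"dx":0,"dy":0,"dz":-0.03,"grip":1}
    - {"wx":0,"wy":0,"wz":0,"dx":0,"dy":0,"dz":-0.015,"grip":1}
    - {"wx":0,"wy":0,"wz":0,"dx":0,"dy":0,"dz":-0.004,"grip":1}
    - {"wx":0,"wy":0,"wz":0,"dx":0,"dy":0,"dz":0,"grip":1}

```text
clock: 13.88
tcp_pos: [0.4706, -0.251, 0.0051]
tool_rot: [0.001, 0.016, 1.0, -0.0]
ft_force: [-0.4, 0.3, -0.7]
width: 0.0191
finger_force: 30.0
```

Request:
servo_tool:
  motion:
    - {"wx":0,"wy":0,"wz":0,"dx":0,"dy":0,"dz":0,"grip":0.5}
    - {"wx":0,"wy":0,"wz":0,"dx":0,"dy":0,"dz":0,"grip":0.4}
    - {"wx":0,"wy":0,"wz":0,"dx":0,"dy":0,"dz":0.05,"grip":0.2}
    - {"wx":0,"wy":0,"wz":0,"dx":0,"dy":0,"dz":0.2,"grip":0}
    - {"wx":0,"wy":0,"wz":0,"dx":0,"dy":0,"dz":0.2,"grip":0}

```text
clock: 14.5
tcp_pos: [0.4699, -0.2506, 0.1185]
tool_rot: [-0.0, 0.016, 1.0, 0.0]
ft_force: [1.4, -0.8, 0.5]
width: 0.0661
finger_force: 0.0
```

Run:
```python
from h import *
st()
env.capture('side');im=env.capture('top')
for c in('side','top'):print([(n,lm(n,c)) for n in('spreader_tip','spreader','pile_top','coaster')])
hsv=cv2.cvtColor(im,cv2.COLOR_RGB2HSV)
m=((hsv[...,0]>95)&(hsv[...,0]<125)&(hsv[...,1]>60)).astype(np.uint8)
m=cv2.morphologyEx(m,cv2.MORPH_CLOSE,np.ones((5,5)))
n,l,s,_=cv2.connectedComponentsWithStats(m)
for i in range(1,n):
    if s[i,4]<200: continue
    v,u=np.nonzero(l==i);
    for z in(.012,.048):
        P=np.array([atz('top',(a,b),z)[:2] for a,b in zip(u,v)])
        print(s[i],z,np.round(np.hstack([np.ravel(q) for q in cv2.minAreaRect((P*1000).astype(np.float32))]),1))
rects('coaster','top',.012)
```

```text
t 14.5 tcp [ 0.4699 -0.2506  0.1185] z [-0.  0. -1.] yaw_y -1.8299999999999983 F [ 1.44 -0.8   0.54] w 0.0661 ff 0.0
[('spreader_tip', [([0.578, -0.2496, 0.0065], 0.81)]), ('spreader', [([0.4833, -0.2512, 0.0064], 0.85)]), ('pile_top', [([0.5935, -0.0405, 0.0382], 0.75)]), ('coaster', [([0.5093, 0.221, 0.0022], 0.79), ([0.5019, 0.3594, 0.001], 0.67)])]
[('spreader_tip', [([0.5723, -0.255, 0.0021], 0.73)]), ('spreader', [([0.4788, -0.2517, -0.0016], 0.8), ([0.5741, -0.2576, 0.0039], 0.61)]), ('pile_top', [([0.5886, -0.039, 0.0371], 0.89), ([0.5726, -0.2582, 0.0028], 0.41)]), ('coaster', [([0.499, 0.3589, -0.0004], 0.79), ([0.5101, 0.2219, -0.0047], 0.75)])]
[203 144  35  35 961] 0.012 [742.6 309.5 102.3 102.9  89.5]
[203 144  35  35 961] 0.048 [738.6 302.7  99.9 100.5  89.5]
[326 193  22  34 748] 0.012 [590.9 -38.6  63.2  99.1  89. ]
[326 193  22  34 748] 0.048 [590.4 -37.3  61.7  96.8  89. ]
[194 226  23  34 694] 0.012 [499.1 355.6  62.7  97.8  85.3]
[194 226  23  34 694] 0.048 [500.8 347.8  61.2  95.5  85.3]
coaster top 0.96 741 ((498.2440490722656, 356.3609619140625), (67.02393341064453, 101.79878234863281), 84.89887237548828)
coaster top 0.92 718 ((508.44696044921875, 223.1962890625), (99.77324676513672, 65.08722686767578), 64.13239288330078)
```

The spreader is lying flat beside the box. Now for the blue coaster.

Request:
servo_tool:
  motion:
    - {"wx":0,"wy":0,"wz":0,"dx":0,"dy":0.2,"dz":0.1,"grip":0}
    - {"wx":0,"wy":0,"wz":0,"dx":0.015,"dy":0.24,"dz":0,"grip":0}
    - {"wx":0,"wy":0,"wz":0,"dx":0.015,"dy":0.24,"dz":0,"grip":0}
    - {"wx":0,"wy":0,"wz":0,"dx":0.015,"dy":0.24,"dz":0,"grip":0}
    - {"wx":0,"wy":0,"wz":0,"dx":0.015,"dy":0.24,"dz":0,"grip":0}

```text
clock: 15.68
tcp_pos: [0.4848, 0.0412, 0.1414]
tool_rot: [-0.0, 0.016, 1.0, 0.0]
ft_force: [0.8, 0.2, -0.3]
width: 0.0939
finger_force: 0.0
```

Request:
servo_tool:
  motion:
    - {"wx":0,"wy":0,"wz":0,"dx":0.015,"dy":0.24,"dz":0,"grip":0}
    - {"wx":0,"wy":0,"wz":0,"dx":0.015,"dy":0.24,"dz":0,"grip":0}
    - {"wx":0,"wy":0,"wz":0,"dx":0.015,"dy":0.24,"dz":0,"grip":0}
    - {"wx":0,"wy":0,"wz":0,"dx":0.013,"dy":0.24,"dz":0,"grip":0}

```text
clock: 16.18
tcp_pos: [0.4993, 0.2812, 0.1411]
tool_rot: [-0.0, 0.016, 1.0, -0.0]
ft_force: [0.3, 0.4, 0.2]
width: 0.0938
finger_force: 0.0
```

Run:
```python
from h import *
st()
im=env.capture('top');sd=env.capture('side')
cv2.imwrite('pics/t5.png',cv2.resize(im[130:330,150:450,::-1],None,fx=2.6,fy=2.6))
def ana(im,c,lo,hi,z):
    hsv=cv2.cvtColor(im,cv2.COLOR_RGB2HSV)
    m=((hsv[...,0]>95)&(hsv[...,0]<125)&(hsv[...,1]>60)).astype(np.uint8)
    m=cv2.morphologyEx(m,cv2.MORPH_CLOSE,np.ones((7,7)))
    n,l,s,_=cv2.connectedComponentsWithStats(m)
    for i in range(1,n):
        if s[i,4]<200: continue
        v,u=np.nonzero(l==i);P=np.array([atz(c,(a,b),z)[:2] for a,b in zip(u,v)])
        ev,V=np.linalg.eigh(np.cov(P.T));d=V[:,1];d=d*np.sign(d[0])
        print(c,s[i],z,P.mean(0).round(4),'yaw',np.degrees(np.arctan2(d[1],d[0])).round(2),np.sqrt(12*ev).round(4))
ana(im,'top',0,0,.012);ana(im,'top',0,0,.048)
```

```text
t 16.18 tcp [0.4993 0.2812 0.1411] z [-0.001 -0.    -1.   ] yaw_y -1.8299999999999983 F [0.3  0.39 0.19] w 0.0938 ff 0.0
top [203 144  35  35 955] 0.012 [0.7418 0.3109] yaw 18.67 [0.0901 0.0921]
top [326 193  22  34 748] 0.012 [ 0.5908 -0.0386] yaw -1.1 [0.066  0.1021]
top [203 144  35  35 955] 0.048 [0.7378 0.304 ] yaw 18.67 [0.088  0.0899]
top [326 193  22  34 748] 0.048 [ 0.5904 -0.0372] yaw -1.1 [0.0645 0.0997]
```

View pics/t5.png

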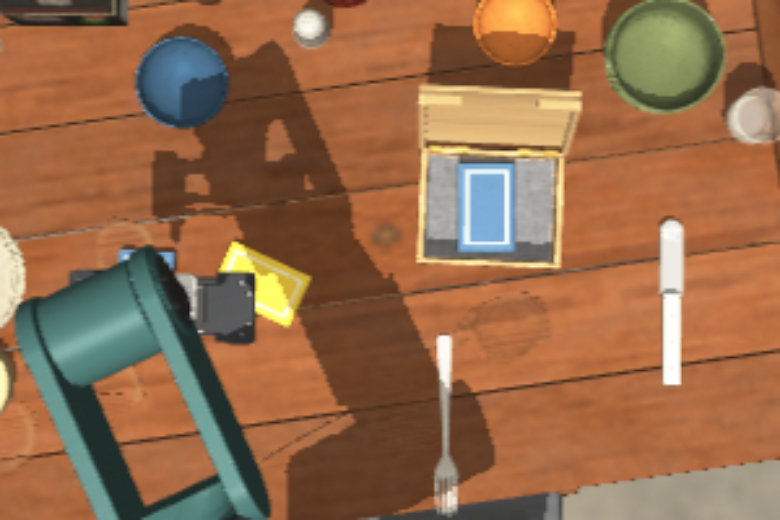

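The top crop shows the lid fully back and the pile square in the box at about px (337,210), with the spreader flat at px (408,245), clear of the box. Next I'll grasp the blue coaster, which is partly hidden under the gripper near px (205,242).

Request:
servo_tool:
  motion:
    - {"wx":0,"wy":0,"wz":-0.015,"dx":0,"dy":0.153,"dz":0,"grip":0}
    - {"wx":0,"wy":0,"wz":0,"dx":0,"dy":0.15,"dz":0,"grip":0}
    - {"wx":0,"wy":0,"wz":0,"dx":0,"dy":0,"dz":-0.2,"grip":0}
    - {"wx":0,"wy":0,"wz":0,"dx":0,"dy":0,"dz":-0.18,"grip":0}
    - {"wx":0,"wy":0,"wz":0,"dx":0,"dy":0,"dz":-0.1,"grip":0}

```text
clock: 16.9
tcp_pos: [0.4978, 0.3532, 0.0178]
tool_rot: [-0.002, 0.04, 0.999, -0.002]
ft_force: [0.5, -0.4, -0.4]
width: 0.094
finger_force: 0.0
```

Request:
servo_tool:
  motion:
    - {"wx":0,"wy":0,"wz":0,"dx":0,"dy":0,"dz":-0.05,"grip":0}
    - {"wx":0,"wy":0,"wz":0,"dx":0,"dy":0,"dz":-0.018,"grip":0}
    - {"wx":0,"wy":0,"wz":0,"dx":0,"dy":0,"dz":0,"grip":0.2}
    - {"wx":0,"wy":0,"wz":0,"dx":0,"dy":0,"dz":0,"grip":0.27}
    - {"wx":0,"wy":0,"wz":0,"dx":0,"dy":0,"dz":0,"grip":0.3}

```text
clock: 17.52
tcp_pos: [0.5002, 0.3554, 0.0059]
tool_rot: [0.001, 0.04, 0.999, 0.001]
ft_force: [0.2, 0.3, 0.3]
width: 0.0677
finger_force: 0.0
```

Request:
servo_tool:
  motion:
    - {"wx":0,"wy":0,"wz":0,"dx":0,"dy":0,"dz":0,"grip":0.4}
    - {"wx":0,"wy":0,"wz":0,"dx":0,"dy":0,"dz":0,"grip":0.6}
    - {"wx":0,"wy":0,"wz":0,"dx":0,"dy":0,"dz":0,"grip":0.6}

```text
clock: 17.9
tcp_pos: [0.5002, 0.3557, 0.0057]
tool_rot: [0.001, 0.04, 0.999, 0.001]
ft_force: [-0.9, 1.1, 3.6]
width: 0.0632
finger_force: 30.0
```

Request:
servo_tool:
  motion:
    - {"wx":0,"wy":0,"wz":0,"dx":0,"dy":0,"dz":0.05,"grip":0.6}
    - {"wx":0,"wy":0,"wz":0,"dx":0,"dy":0,"dz":0.15,"grip":0.6}
    - {"wx":0,"wy":0,"wz":0,"dx":0,"dy":0,"dz":0.2,"grip":0.6}
    - {"wx":0,"wy":0,"wz":0,"dx":0,"dy":-0.1,"dz":0.15,"grip":0.6}
    - {"wx":0,"wy":0,"wz":0.018,"dx":0,"dy":-0.18,"dz":0,"grip":0.6}

```text
clock: 18.52
tcp_pos: [0.5014, 0.2859, 0.1469]
tool_rot: [0.004, 0.009, 1.0, 0.001]
ft_force: [0.8, -0.3, -2.0]
width: 0.0637
finger_force: 30.0
```

Request:
servo_tool:
  motion:
    - {"wx":0,"wy":0,"wz":0,"dx":0.03,"dy":-0.2,"dz":0,"grip":0.6}
    - {"wx":0,"wy":0,"wz":0,"dx":0.05,"dy":-0.2,"dz":0,"grip":0.6}
    - {"wx":0,"wy":0,"wz":0,"dx":0.05,"dy":-0.2,"dz":0,"grip":0.6}
    - {"wx":0,"wy":0,"wz":0,"dx":0.06,"dy":-0.2,"dz":0,"grip":0.6}
    - {"wx":0,"wy":0,"wz":0,"dx":0.06,"dy":-0.2,"dz":0,"grip":0.6}

```text
clock: 19.15
tcp_pos: [0.5617, 0.0332, 0.142]
tool_rot: [-0.001, 0.011, 1.0, -0.0]
ft_force: [1.0, 0.5, -1.7]
width: 0.0637
finger_force: 30.0
```

Request:
servo_tool:
  motion:
    - {"wx":0,"wy":0,"wz":0,"dx":0.06,"dy":-0.18,"dz":0,"grip":0.6}
    - {"wx":0,"wy":0,"wz":0,"dx":0.05,"dy":-0.115,"dz":0,"grip":0.6}
    - {"wx":0,"wy":0,"wz":0,"dx":0,"dy":0,"dz":0,"grip":0.6}

```text
clock: 19.52
tcp_pos: [0.5893, -0.0411, 0.1414]
tool_rot: [-0.001, 0.013, 1.0, -0.0]
ft_force: [0.2, 1.1, -2.1]
width: 0.0629
finger_force: 30.0
```

Run:
```python
from h import *
st()
save('side','s6',(200,110,420,280),3.5)
env.capture('top')
for c in('side','top'):
    print(c,[(n,lm(n,c)) for n in('coaster','pile_top','lid_lip')])
```

```text
t 19.52 tcp [ 0.5893 -0.0411  0.1414] z [-0.002 -0.    -1.   ] yaw_y -1.5 F [ 0.19  1.08 -2.06] w 0.0629 ff 29.99914973974228
side [('coaster', [([0.5908, -0.0416, 0.1359], 0.67), ([0.5095, 0.2209, -0.0007], 0.65)]), ('pile_top', [([0.593, -0.0382, 0.0343], 0.6)]), ('lid_lip', [([0.7996, -0.0748, 0.0028], 0.64), ([0.7064, -0.0517, 0.1985], 0.57)])]
top [('coaster', []), ('pile_top', []), ('lid_lip', [([0.7111, -0.0512, 0.1963], 0.76)])]
```

View pics/s6.png

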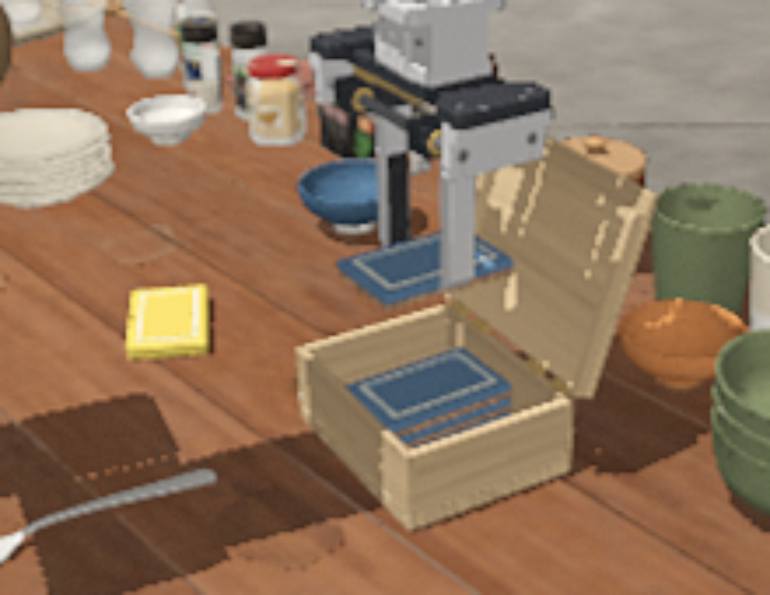

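The side crop shows the coaster held level, blue side up, over the open box, and the pile below it with top corners at about crop (348,387), (400,428), (512,383) and (460,348). I'll compare the corners numerically to refine the position.

Run:
```python
from h import *
im=cv2.imread('pics/s6.png')
T=lambda p:(200+p[0]/3.5-.4,110+p[1]/3.5-.4)
H=[(338,266),(384,300),(513,262),(437,235)];P=[(348,387),(400,430),(512,383),(460,348)]
for n,C,z in(('held',H,.1477),('pile',P,.048)):
    X=np.array([atz('side',T(p),z)[:2] for p in C]);print(n,X.round(4).tolist(),'diag mids',X[[0,2]].mean(0).round(4),X[[1,3]].mean(0).round(4))
# predicted outlines for model check
def corners(c,z,yaw):
    y=np.radians(yaw);R=np.array([[np.cos(y),-np.sin(y)],[np.sin(y),np.cos(y)]])
    return [np.r_[np.array(c)+R@np.array(d),z] for d in((-.05,.032),(-.05,-.032),(.05,-.032),(.05,.032))]
for n,c,z,yaw in(('held',(.5905,-.0411),.1477,-1.5),('pile',(.5905,-.038),.048,-1.2)):
    print(n,[((proj('side',q)+.4-[200,110])*3.5).round(0).tolist() for q in corners(c,z,yaw)])
```

```text
held [[0.5376, -0.0148], [0.537, -0.072], [0.6351, -0.0759], [0.6175, -0.0131]] diag mids [ 0.5863 -0.0454] [ 0.5773 -0.0426]
pile [[0.545, -0.0079], [0.5456, -0.0739], [0.6425, -0.069], [0.6407, -0.0084]] diag mids [ 0.5937 -0.0385] [ 0.5931 -0.0412]
held [[338.0, 261.0], [387.0, 299.0], [517.0, 259.0], [463.0, 225.0]]
pile [[341.0, 387.0], [389.0, 429.0], [511.0, 385.0], [459.0, 347.0]]
```

Request:
servo_tool:
  motion:
    - {"wx":0,"wy":0,"wz":0,"dx":0.01,"dy":0.012,"dz":-0.05,"grip":0.6}
    - {"wx":0,"wy":0,"wz":0,"dx":0,"dy":0,"dz":-0.1,"grip":0.6}
    - {"wx":0,"wy":0,"wz":0,"dx":0,"dy":0,"dz":-0.1,"grip":0.6}
    - {"wx":0,"wy":0,"wz":0,"dx":0,"dy":0,"dz":-0.06,"grip":0.6}
    - {"wx":0,"wy":0,"wz":0,"dx":0,"dy":0,"dz":-0.02,"grip":0.6}

```text
clock: 20.55
tcp_pos: [0.5913, -0.0353, 0.0581]
tool_rot: [-0.001, 0.011, 1.0, 0.0]
ft_force: [0.7, 0.1, -1.3]
width: 0.0636
finger_force: 30.0
```

Request:
servo_tool:
  motion:
    - {"wx":0,"wy":0,"wz":0,"dx":0,"dy":0,"dz":0,"grip":0.6}
    - {"wx":0,"wy":0,"wz":0,"dx":0,"dy":0,"dz":0,"grip":0.6}

```text
clock: 20.8
tcp_pos: [0.593, -0.0358, 0.061]
tool_rot: [0.001, 0.011, 1.0, -0.0]
ft_force: [0.3, 0.5, -2.6]
width: 0.0637
finger_force: 30.0
```

Run:
```python
from h import *
st()
save('side','s7',(260,160,380,260),6)
print([(n,lm(n,'side')) for n in('coaster','pile_top')])
```

```text
t 20.8 tcp [ 0.593  -0.0358  0.061 ] z [ 0.002 -0.    -1.   ] yaw_y -1.2900000000000063 F [ 0.27  0.47 -2.6 ] w 0.0637 ff 29.99918818473816
[('coaster', [([0.5933, -0.0372, 0.0559], 0.72)]), ('pile_top', [([0.5934, -0.0422, 0.0371], 0.84)])]
```

View pics/s7.png

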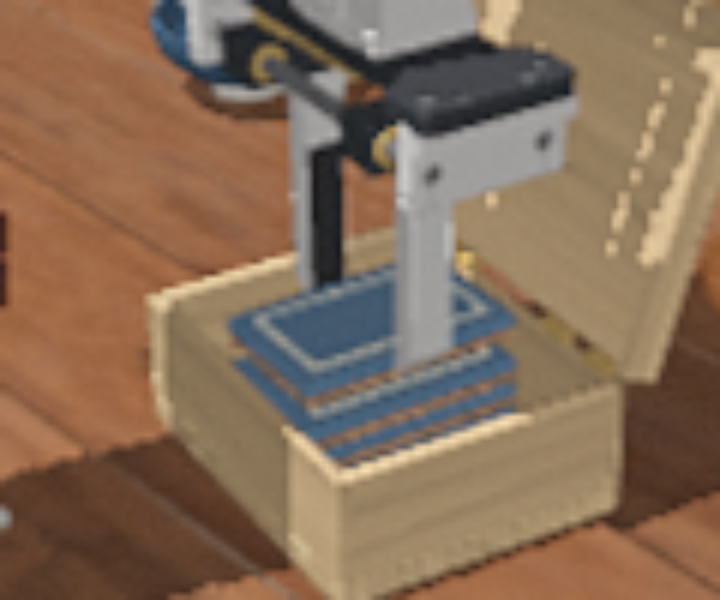

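The crop shows the held coaster about 7 mm above the pile and nearly aligned with it. The visible corners are held (232,328) and (516,322), pile (235,362) and (514,347). I'll check the remaining offset.

Run:
```python
from h import *
T=lambda p:(260+p[0]/6-.4,160+p[1]/6-.4)
s=env.sense();z=s['tcp_pos'][2]-.0057+.012;print(s['tcp_pos'],z)
for n,p,zz in(('hL',(230,328),z),('hN',(306,397),z),('hR',(517,322),z),('pL',(233,364),.048),('pN',(310,418),.048),('pR',(516,349),.048)):
    print(n,atz('side',T(p),zz)[:2].round(4))
def cor(c,z,yaw=-1.3):
    y=np.radians(yaw);R=np.array([[np.cos(y),-np.sin(y)],[np.sin(y),np.cos(y)]])
    return [((proj('side',np.r_[np.array(c)+R@np.array(d),z])+.4-[260,160])*6).round(0).tolist() for d in((-.05,.032),(-.05,-.032),(.05,-.032),(.05,.032))]
print('held',cor((.592,-.0355),z));print('pile',cor((.5910,-.0382),.048))
im=env.capture('side')[160:260,260:380,::-1];g=cv2.resize(im,None,fx=6,fy=6,interpolation=cv2.INTER_NEAREST)
for c,zz,col in(((.592,-.0355),z,(0,0,255)),((.5910,-.0382),.048,(0,255,0))):
    cv2.polylines(g,[np.array(cor(c,zz),np.int32)],True,col,1)
cv2.imwrite('pics/s8.png',g)
```

```text
[ 0.59272496 -0.03578927  0.06077103] 0.06707103216898729
hL [ 0.5416 -0.01  ]
hN [ 0.5391 -0.0706]
hR [ 0.6392 -0.072 ]
pL [ 0.5436 -0.0075]
pN [ 0.5478 -0.0591]
pR [ 0.6455 -0.0639]
held [[223.0, 319.0], [305.0, 390.0], [516.0, 317.0], [428.0, 253.0]]
pile [[226.0, 363.0], [307.0, 436.0], [517.0, 361.0], [429.0, 295.0]]
```

View pics/s8.png

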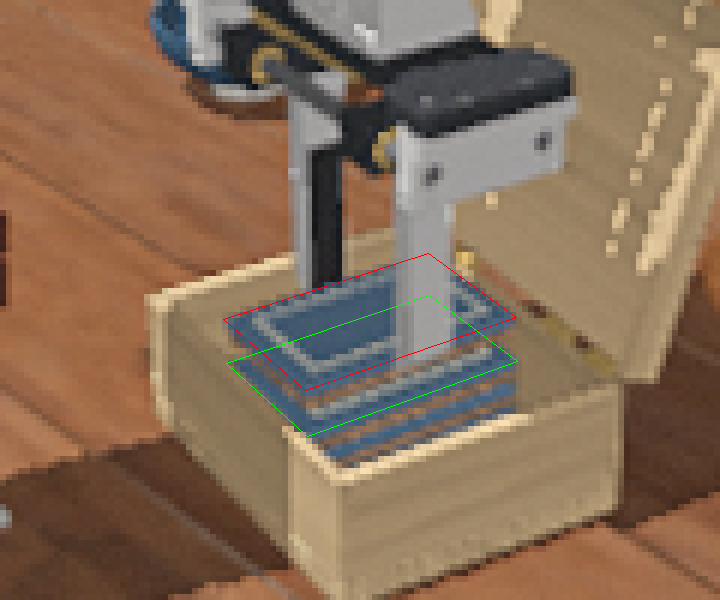

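In the overlay, the pile matches its model outline (green) and the held coaster (red) sits within about 2–3 mm of it. I'll nudge y by −1.5 mm and set it down.

Request:
servo_tool:
  motion:
    - {"wx":0,"wy":0,"wz":0,"dx":-0.002,"dy":-0.006,"dz":-0.008,"grip":0.6}
    - {"wx":0,"wy":0,"wz":0,"dx":0,"dy":0,"dz":-0.008,"grip":0.6}
    - {"wx":0,"wy":0,"wz":0,"dx":0,"dy":0,"dz":-0.006,"grip":0.6}
    - {"wx":0,"wy":0,"wz":0,"dx":0,"dy":0,"dz":0,"grip":0.6}
    - {"wx":0,"wy":0,"wz":0,"dx":0,"dy":0,"dz":0,"grip":0.6}

```text
clock: 21.62
tcp_pos: [0.5916, -0.0372, 0.0542]
tool_rot: [-0.0, 0.011, 1.0, 0.0]
ft_force: [-1.5, 0.4, -1.6]
width: 0.0638
finger_force: 30.0
```

Request:
servo_tool:
  motion:
    - {"wx":0,"wy":0,"wz":0,"dx":0,"dy":0,"dz":-0.004,"grip":0.6}
    - {"wx":0,"wy":0,"wz":0,"dx":0,"dy":0,"dz":0,"grip":0.6}
    - {"wx":0,"wy":0,"wz":0,"dx":0,"dy":0,"dz":0,"grip":0.6}

```text
clock: 22.0
tcp_pos: [0.5918, -0.0372, 0.0538]
tool_rot: [0.0, 0.011, 1.0, 0.0]
ft_force: [-2.0, -0.1, 1.6]
width: 0.0635
finger_force: 30.0
```

The vertical force rose from −1.6 N to +1.6 N, so the coaster is on the pile. Releasing.

Request:
servo_tool:
  motion:
    - {"wx":0,"wy":0,"wz":0,"dx":0,"dy":0,"dz":0,"grip":0.28}
    - {"wx":0,"wy":0,"wz":0,"dx":0,"dy":0,"dz":0,"grip":0.2}
    - {"wx":0,"wy":0,"wz":0,"dx":0,"dy":0,"dz":0,"grip":0.15}
    - {"wx":0,"wy":0,"wz":0,"dx":0,"dy":0,"dz":0.03,"grip":0.15}
    - {"wx":0,"wy":0,"wz":0,"dx":0,"dy":0,"dz":0.1,"grip":0.15}

```text
clock: 22.62
tcp_pos: [0.5904, -0.037, 0.0846]
tool_rot: [-0.002, 0.011, 1.0, 0.0]
ft_force: [0.9, -1.3, -0.1]
width: 0.0798
finger_force: 0.0
```

Request:
servo_tool:
  motion:
    - {"wx":0,"wy":0,"wz":0,"dx":0,"dy":0,"dz":0.2,"grip":0.15}
    - {"wx":0,"wy":0,"wz":0,"dx":-0.1,"dy":0.1,"dz":0.2,"grip":0}
    - {"wx":0,"wy":0,"wz":0,"dx":-0.1,"dy":0.2,"dz":0,"grip":0}
    - {"wx":0,"wy":0,"wz":0,"dx":-0.1,"dy":0.2,"dz":0,"grip":0}
    - {"wx":0,"wy":0,"wz":0,"dx":-0.1,"dy":0.2,"dz":0,"grip":0}

```text
clock: 23.25
tcp_pos: [0.4909, 0.1392, 0.1868]
tool_rot: [0.001, 0.012, 1.0, 0.0]
ft_force: [0.2, 0.1, -0.1]
width: 0.0939
finger_force: 0.0
```

Request:
servo_tool:
  motion:
    - {"wx":0,"wy":0,"wz":0,"dx":-0.1,"dy":0.2,"dz":0,"grip":0}
    - {"wx":0,"wy":0,"wz":0,"dx":0,"dy":0.2,"dz":0,"grip":0}
    - {"wx":0,"wy":0,"wz":0,"dx":0,"dy":0,"dz":0,"grip":0}

```text
clock: 23.62
tcp_pos: [0.4659, 0.2407, 0.1863]
tool_rot: [0.0, 0.009, 1.0, 0.001]
ft_force: [-0.1, -1.5, -0.4]
width: 0.0939
finger_force: 0.0
```

Run:
```python
from h import *
st()
a=env.capture('side');b=env.capture('top')
A=cv2.resize(a[150:260,240:400,::-1],(760,522));cv2.imwrite('pics/s9.png',A)
B=cv2.resize(b[150:270,280:440,::-1],(760,570));cv2.imwrite('pics/t9.png',B)
for c in('side','top'):
    print(c,[(n,lm(n,c)) for n in('coaster','pile_top','lid_lip','spreader','spreader_tip')])
hsv=cv2.cvtColor(b,cv2.COLOR_RGB2HSV)
m=((hsv[...,0]>95)&(hsv[...,0]<125)&(hsv[...,1]>60)).astype(np.uint8)
m=cv2.morphologyEx(m,cv2.MORPH_CLOSE,np.ones((7,7)));n,l,s,_=cv2.connectedComponentsWithStats(m)
for i in range(1,n):
    if s[i,4]<200: continue
    v,u=np.nonzero(l==i);P=np.array([atz('top',(x,y),.06)[:2] for x,y in zip(u,v)])
    ev,V=np.linalg.eigh(np.cov(P.T));d=V[:,1]*np.sign(V[0,1])
    print(s[i],P.mean(0).round(4),np.degrees(np.arctan2(d[1],d[0])).round(2),np.sqrt(12*ev).round(4))
```

```text
t 23.62 tcp [0.4659 0.2407 0.1863] z [ 0.001  0.001 -1.   ] yaw_y -1.0 F [-0.05 -1.51 -0.44] w 0.0939 ff 0.0
side [('coaster', [([0.5938, -0.037, 0.0494], 0.83), ([0.5059, 0.2197, 0.0036], 0.79)]), ('pile_top', [([0.589, -0.0434, -0.0016], 0.69), ([0.5933, -0.0406, 0.0382], 0.45)]), ('lid_lip', [([0.7075, -0.0512, 0.1982], 0.81)]), ('spreader', [([0.4845, -0.2518, 0.0056], 0.83)]), ('spreader_tip', [([0.5783, -0.2522, 0.0107], 0.64)])]
top [('coaster', [([0.5087, 0.2204, -0.0015], 0.92), ([0.7402, 0.3089, 0.0016], 0.74)]), ('pile_top', []), ('lid_lip', [([0.7085, -0.0478, 0.1967], 0.77)]), ('spreader', [([0.4821, -0.2535, -0.0044], 0.95)]), ('spreader_tip', [([0.5723, -0.2591, 0.0026], 0.94)])]
[203 144  35  35 959] [0.7365 0.3015] 19.74 [0.0878 0.0891]
[326 193  22  34 748] [ 0.5902 -0.0368] -1.1 [0.064  0.0989]
```

View pics/s9.png

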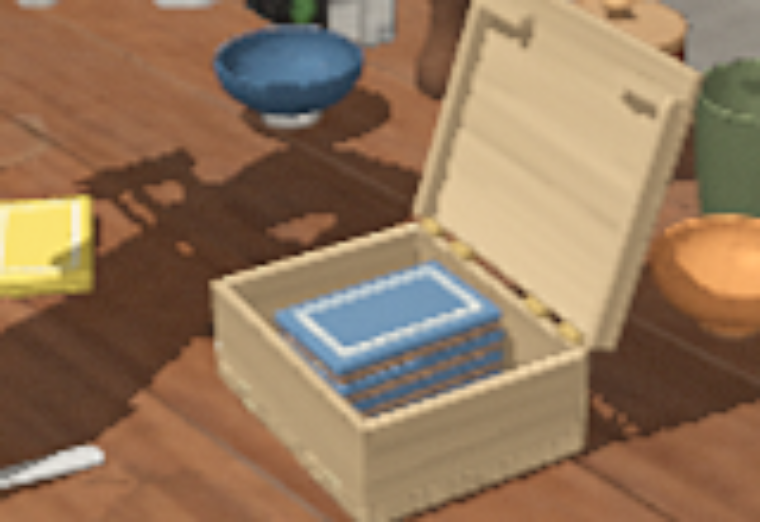

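The side crop shows the coaster, blue side up, square on the pile at about px (322,217), with corner offsets of only about 1–2 mm. The lid is leaning back and nothing else has been disturbed. In the top view the blue patch covers the same pixels as the pile did before, to within a pixel. Handing in.

```bash
python3 -c "
from h import *
print(env.sign_off())"
```

```text
the job is handed in; nothing more can be done
None
```

I've handed in the job: I levered the lid up with the spreader and swung it back to about 1.9 rad, the spreader lies flat beside the box, and the blue coaster is on the pile, blue side up and square to within a few mm by camera; sign-off returned no verdict.

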